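Show the biscuit stamp to the inspection camera

TASK

Clear the space in front of the little camera: pile the two loose boards, in either order, squarely on top of the dark board where it lies, and let go of them. Then take the red-handled biscuit stamp out of the tray and hold it up before the camera, its patterned underside centred and looking straight into the lens from about 12 cm away, and finish while still holding it steady there. Do not bump the camera, and leave the other stamps and the things on the counter undisturbed.

Things in the scene. Friction and masses are not known exactly. Their poses are not given: they have to be found in the camera images.
- board_base: Dark brown (walnut) small rectangular board, 110 mm long, 50 mm wide, 16 mm thick, lying flat. Origin: centre of its underside; x along its length, y along its width, z up. It is the bottom of the pile, loose on the counter, to one side (left or right), with its length roughly pointing away from the robot.
- board_light: Pale wood small rectangular board, 110 mm long, 50 mm wide, 16 mm thick, lying flat. Origin: centre of its underside; x along its length, y along its width, z up. Loose on the counter between the robot and the camera; 70 g.
- board_cork: Speckled tan cork small rectangular board, 110 mm long, 50 mm wide, 16 mm thick, lying flat. Origin: centre of its underside; x along its length, y along its width, z up. Rigid. Loose on the counter between the robot and the camera; 70 g.
- tray: Aluminium open tray, fixed to the counter, 290 x 100 mm, walls and floor 5 mm thick, 22 mm high, with two cross walls making three bays in a row along its x axis; on the side opposite the dark board. Origin: centre of its underside.
- stamp_red: Red-handled biscuit stamp standing upright in its own bay of the tray: a round pale-wood disc of 56 mm diameter, 12 mm thick, with a square red handle (24 x 24 mm, flat sides across the stamp's own x and y) rising from the disc's centre from 12 mm to 76 mm height. Mass about 0.14 kg (may vary by 40 %). Origin: centre of its patterned underside (the stamping face); z runs from that face up along the handle. The one to show. Which bay it stands in varies.
- stamp_red_top (a point): Centre of the top end of the red handle, 76 mm above the face along the stamp's z.
- stamp_blue: Blue-handled biscuit stamp standing upright in its own bay of the tray: a round pale-wood disc of 56 mm diameter, 12 mm thick, with a square blue handle (24 x 24 mm, flat sides across the stamp's own x and y) rising from the disc's centre from 12 mm to 76 mm height. Mass about 0.14 kg (may vary by 40 %). Origin: centre of its patterned underside (the stamping face); z runs from that face up along the handle. Leave in its bay.
- stamp_yellow: Yellow-handled biscuit stamp standing upright in its own bay of the tray: a round pale-wood disc of 56 mm diameter, 12 mm thick, with a square yellow handle (24 x 24 mm, flat sides across the stamp's own x and y) rising from the disc's centre from 12 mm to 76 mm height. Mass about 0.14 kg (may vary by 40 %). Origin: centre of its patterned underside (the stamping face); z runs from that face up along the handle. Leave in its bay.
- camera_stand: Fixed low stand of the camera: black round foot of 90 mm diameter and a steel post, on the far side of the counter; it carries the camera head. About 125 mm high with the head. Origin: centre of the foot's underside. Its place and turn vary.
- camera_head: The camera head, fixed on the stand 85 mm above the counter: a white box 45 x 46 x 40 mm with a black lens barrel of 34 mm diameter pointing back towards the robot and up, 60 degrees above level. Origin: centre of the box. It looks along its own -x axis; the lens front is 45 mm from the origin that way.
- lens (a point): Centre of the lens front. Axes as the camera head's: the camera looks along -x.
- focus (a point): The spot in the air, about 0.23 m above the counter, that the camera is focused on: 120 mm in front of the lens along its line of sight. The centre of the stamp's underside belongs here, the stamp's z pointing away from the lens, along the camera head's -x, so the stamp leans 30 degrees from upright. Turn about that line is free.
- sauce_bottle: Orange sauce bottle with red cap, 56 mm diameter, 170 mm high, a bystander. Origin: centre of its underside.
- spice_jar: Small glass spice jar with green cap, 48 mm diameter, 90 mm high, a bystander. Origin: centre of its underside.
- bowl: White bowl, 120 mm across, 55 mm high, a bystander. Origin: centre of its underside.
- mug: Blue mug, 76 mm diameter, 85 mm high, a bystander. Origin: centre of its underside.

How it is judged:
By the outcome, as a careful person would: the job done as asked, in the order asked, and still so for the second after the job is handed in, while the arm keeps its last pose, push and grip.
It also fails if it takes over 72 s, if anything falls off the work surface, if the arm or the gripper's body presses on something with over 40 N, if the wrist force passes 120 N, or if a joint passes its speed limit or range.

ROBOT

A 6-joint arm with a two-finger parallel gripper is mounted at the origin on the work surface. World frame = base frame: x ahead of the robot, y to its left, z up, the work surface at z = 0. Lengths are in m, angles in degrees, forces in N, time in s.
With the tool pointing down it reaches from about 0.275 to 0.85 m from the base axis. Payload 5.2 kg.
Tool frame: the origin (TCP) lies midway between the tips of the shut fingers; the grasp point (between the pads) lies 19 mm behind it; z points along the fingers, y is the line along which they close (so a half turn about z gives the same grasp; the last joint's range is limited). The gripper opens to 85 mm and grips with 20 to 120 N. Pads are 22 mm wide; open, the fingers measure 114 mm over their backs; the gripper's body (76 mm by 85 mm) begins 54 mm behind the grasp point. The pads swing forward as they close: fully open they stand 13 mm farther back than shut.
Start: joints at [52.151, 14.817, 87.949, -0, 77.235, -11.62], TCP at [0.243, 0.493, 0.231] pointing down, gripper open.
Joint ranges: [-179.93, 179.93], [-52.35, 119.4], [10.71, 147.94], [-69.91, 249.91], [12.55, 155.21], [-178.61, 178.61]. Speed limits (degrees/s): [147.25, 147.25, 180, 180, 180, 180].

INTERFACE

Orientations are given as [roll, pitch, yaw] about the fixed x, y, z axes, in that order (R = Rz(yaw) Ry(pitch) Rx(roll)).
In Python, from rig import manip, viewer gives the robot as it stands.
- The arm moves only by the shell command python3 -m inch 'ROWS' [FORCE]. ROWS is JSON, a list of rows, each an object with "gripper": the opening, from 0 (shut) to 1 (fully open); "linear": the shift along the tool's x, y, z scaled (see below), a list of three; "turn": the turn, a rotation vector about the tool's x, y, z scaled (see below), a list of three. A call has exactly 5 rows; each row is the pose to reach, as a shift and turn from the pose commanded when the call began, along the tool's axes at that moment; what a row does not reach only later rows make up. The controller multiplies each number of a shift by 0.1 m and each number of a turn by 60 degrees. A row lasts 1/8 s, in which the tool goes at most 62.5 mm and 10.7 degrees, less where a joint would pass 70% of its speed; a pose out of reach is approached as far as the arm can. A call with a number of a shift or a turn outside -1 to 1 is refused whole. A call with a gripper value outside its range is refused whole. The fingers move at their own pace and stop on an object; FORCE is the grip in N (left out, the last holds). Time passes only in rows, so rows that repeat a pose let the fingers close, or fill a call up. It gives the time, the measured TCP pose, the force, the opening and the grip force at its end, in the units of the state.
- manip.get_obs(): the state, without advancing time (a new reading comes with each control period).
- viewer.camera(name): name is "scene" or "top" or "wrist"; returns the picture (384x512x3 uint8, blue, green, red); there is no depth.
- viewer.camera_params(name): a dict with "K" (3x3 intrinsics, pixels), "extrinsics" (4x4, takes a point from world to camera coordinates). Camera axes: x right, y up, looking along -z (the intrinsics and any distortion apply to the point x, -y, -z); pixel columns grow to the right and rows downward; lengths in m; the calibration is good to about 2 mm. A picture is of the moment at which its call begins: read the wrist's pose just before it. camera_params takes no time and is no camera call; for the wrist camera it gives the pose at the moment of the call.
- manip.close_job(): hands the job in; it is judged then, once.
Trained networks look in the newest picture that a camera, given by its name, has taken for a name from the list of things; names that differ only in an ending like _2 or _b are one class to them, and where a whole thing is asked for, a point or a joint stands for the part that bears it (a point fixed in the world has none). Each returns a list of dicts, best first, with "confidence" (0 to 1); they miss things now and then, are a little off and sometimes report something else, mostly with a low value. They report only what shows in the picture. A call takes as long as a camera call.
- viewer.masks_of(name, camera): "region" (384x512 bool, what is visible of it) and "bbox" ([centre column, centre row, width, height] in pixels, round what is visible of it).
- viewer.mark_of(name, camera): "pixel" ([column, row] in pixels: a listed point, or the origin of a listed thing).
The state is a dict: "time_s": time; "joint_pos": joint angles; "qd": joint speeds; "effort": joint torques, N m; "position": TCP position; "eef_rot": TCP orientation; "ft_force": force on the tool from outside, world axes, zero at the start; "wrist_torque": the same for the moment, N m; "gripper_width": opening from 0.0 (shut) to 1.0 (fully open); "gripper_force": force on a finger pad.
Only numpy, scipy, OpenCV 4.12 (cv2) and the standard library are available. Lean on these libraries where they do the work, as an engineer would, in place of code of your own. Each camera call takes 0.05 s, during which the arm holds its last target. There are 200 camera calls.

## Working session

There is one attempt and no reset: what is moved stays moved. The work goes in short steps, Python scripts to look and compute and a shell command to move; the robot and the scene stay as the last step left them, time stands still between calls to the robot, and variables do not carry over. Pictures are saved under pics/ and viewed, at most 10 in all, crops included, and the job is handed in when it is done.

```bash
ls; mkdir -p pics; python3 - <<'E'
from rig import manip, viewer
import cv2,numpy as np
o=manip.get_obs();print({k:np.round(v,3) for k,v in o.items()})
for c in ("scene","top"):
    im=viewer.camera(c);cv2.imwrite(f"pics/{c}0.png",im)
    p=viewer.camera_params(c);print(c,p)
    for n in "board_base board_light board_cork tray stamp_red stamp_red_top stamp_blue stamp_yellow camera_stand camera_head lens focus sauce_bottle spice_jar bowl mug".split():
        m=viewer.mark_of(n,c);print(n,[(np.round(d['pixel'],1).tolist(),round(d['confidence'],2)) for d in m[:2]])
a=cv2.imread("pics/scene0.png");b=cv2.imread("pics/top0.png")
E
```

```text
pics
{'time_s': np.float64(0.0), 'joint_pos': array([ 5.2151e+01,  1.4858e+01,  8.8013e+01, -1.0000e-03,  7.7234e+01,
       -1.1620e+01]), 'qd': array([-0.024,  0.015, -0.127, -0.129,  0.02 ,  0.025]), 'effort': array([ 1.0000e-03, -4.4601e+01, -2.9058e+01,  0.0000e+00,  1.1000e-02,
        0.0000e+00]), 'position': array([0.243, 0.493, 0.23 ]), 'eef_rot': array([-1.79897e+02, -2.00000e-02,  1.53771e+02]), 'ft_force': array([ 0.045, -0.781,  0.071]), 'wrist_torque': array([-0.002, -0.013, -0.06 ]), 'gripper_force': np.float64(0.0), 'gripper_width': np.float64(1.001)}
scene {'K': array([[439.97741492,   0.        , 267.81836733],
       [  0.        , 439.97741492, 189.13146265],
       [  0.        ,   0.        ,   1.        ]]), 'extrinsics': array([[ 0.50818438,  0.86099866, -0.02073502, -0.27169583],
       [-0.55185963,  0.34401713,  0.75967307,  0.1932899 ],
       [ 0.66121069, -0.37461117,  0.64997453, -1.85346362],
       [ 0.        ,  0.        ,  0.        ,  1.        ]])}
board_base [([338.5, 182.3], 0.55), ([181.9, 238.8], 0.45)]
board_light [([243.5, 231.2], 0.89)]
b
[... 1043 characters left out ...]
.6, 220.1], 0.84)]
board_light [([290.7, 212.0], 0.6), ([318.0, 153.2], 0.33)]
board_cork [([234.6, 231.9], 0.59)]
tray [([346.0, 228.6], 0.79)]
stamp_red [([354.0, 202.2], 0.8), ([262.1, 146.9], 0.61)]
stamp_red_top [([357.2, 197.8], 0.8)]
stamp_blue [([346.1, 226.8], 0.81), ([353.2, 199.7], 0.68)]
stamp_yellow [([339.6, 257.5], 0.75), ([289.4, 208.9], 0.32)]
camera_stand [([262.4, 144.1], 0.94), ([188.2, 149.1], 0.21)]
camera_head [([263.8, 136.5], 0.49)]
lens [([262.6, 139.7], 0.8)]
focus [([261.0, 149.6], 0.83)]
sauce_bottle [([259.7, 139.9], 0.63), ([188.5, 150.7], 0.6)]
spice_jar [([321.0, 151.1], 0.64)]
bowl [([418.9, 196.6], 0.61)]
mug [([109.1, 203.6], 0.83), ([344.6, 231.8], 0.61)]
```

```bash
python3 - <<'E'
import cv2
for c,(x0,y0,x1,y1) in dict(scene=(90,120,420,330),top=(80,90,450,300)).items():
    a=cv2.imread(f"pics/{c}0.png")[y0:y1,x0:x1]; cv2.imwrite(f"pics/{c}0c.png",cv2.resize(a,None,fx=2.15,fy=2.15,interpolation=cv2.INTER_CUBIC))
E
```

```text
(no output)
```

View pics/scene0c.png

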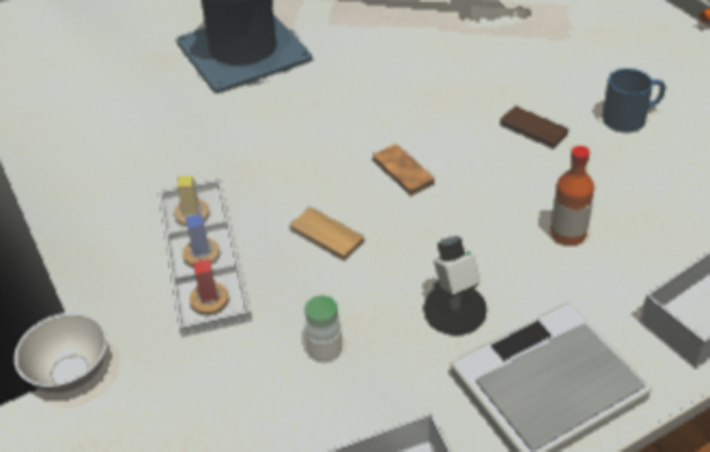

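View pics/top0c.png

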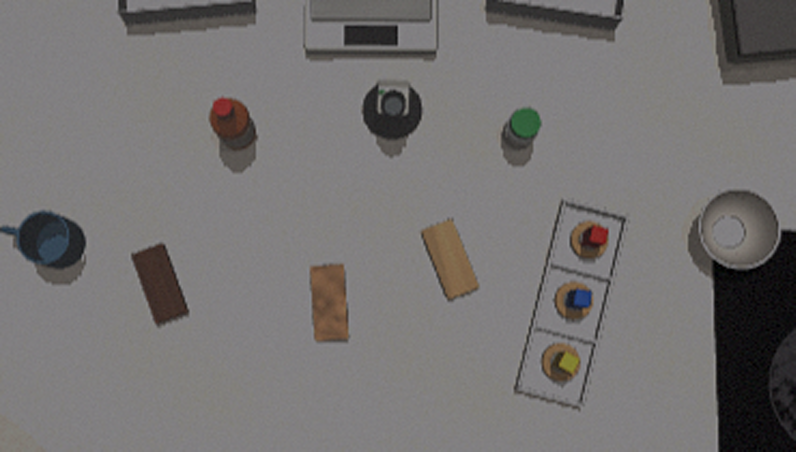

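The top crop shows dark board at left (top px ~154,222), cork at ~(233,231), pale board at ~(289,211), red stamp in the far bay (~355,201), and camera at ~(262,141). The networks agree on all of these. Next I fit the known shapes to the masks.

```bash
cat > h.py <<'E'
from rig import manip, viewer
import cv2,numpy as np
from scipy.optimize import minimize
from scipy.spatial.transform import Rotation as Rt
def box(a,b): return np.array([[x,y,z] for x in (a[0],b[0]) for y in (a[1],b[1]) for z in (a[2],b[2])],float)
def cyl(r,a,b,ax=2):
    t=np.linspace(0,2*np.pi,24,endpoint=False);c=np.c_[r*np.cos(t),r*np.sin(t)]
    p=np.vstack([np.c_[c,0*t+a],np.c_[c,0*t+b]])
    return p if ax==2 else p[:,[2,0,1]]
BOARD=[box((-.055,-.025,0),(.055,.025,.016))]
STAMP=[cyl(.028,0,.012),box((-.012,-.012,.012),(.012,.012,.076))]
HEAD=[box((-.0225,-.023,-.02),(.0225,.023,.02)),cyl(.017,-.045,-.0225,0)]
def proj(P,p):
    c=P@p['extrinsics'][:3,:3].T+p['extrinsics'][:3,3]
    q=np.c_[c[:,0],-c[:,1],-c[:,2]]@p['K'].T
    return q[:,:2]/q[:,2:]
def ray(px,z,p):
    E=p['extrinsics'];R=E[:3,:3];o=-R.T@E[:3,3]
    d=np.linalg.solve(p['K'],[px[0],px[1],1]);d=R.T@(d*[1,-1,-1])
    return o+d*(z-o[2])/d[2]
S=4
def sil(parts,R,t,p):
    m=np.zeros((384*S,512*S),np.uint8)
    for P in parts:
        q=proj(P@R.T+t,p); h=cv2.convexHull((((q+.5)*S-.5)*16).astype(np.int32))
        cv2.fillConvexPoly(m,h,1,shift=4)
    return m
def getmask(name,cam,take=True):
    p=viewer.camera_params(cam)
    if take: viewer.camera(cam)
    L=viewer.masks_of(name,cam)
    return [(cv2.resize(d['region'].astype(np.uint8),None,fx=S,fy=S,interpolation=cv2.INTER_NEAREST),d['confidence'],d['bbox']) for d in L],p
def fit(parts,x0,z,views,head=False,tilt=60):
    """x0=(x,y,yaw deg); views=[(mask,params)]"""
    def R(a): 
        return Rt.from_euler('ZY',[a,tilt if head else 0],degrees=True).as_matrix()
    def pose(v): return R(v[2]),np.array([v[0],v[1],z])
    def cost(v):
        s=0
        for m,p in views:
            r=sil(parts,*pose(v),p); s+=np.count_nonzero(r!=m)/np.count_nonzero(m)
        return s/len(views)
    b=None
    for st in (1,.3):
        x=np.array(x0,float) if b is None else b.x
        b=minimize(cost,x,method='Nelder-Mead',options=dict(initial_simplex=x+st*np.array([[0,0,0],[.01,0,0],[0,.01,0],[0,0,15]]),xatol=1e-4,fatol=1e-4,maxiter=150))
    return b.x,b.fun
def go(xyz,rpy):
    """print turn (tool axes now) and shift both in present and in turned tool axes, in command units"""
    o=manip.get_obs();R0=Rt.from_euler('xyz',o['eef_rot'],degrees=True);R1=Rt.from_euler('xyz',rpy,degrees=True) if not isinstance(rpy,Rt) else rpy
    d=np.array(xyz)-o['position']
    print('from',np.round(o['position'],4),np.round(o['eef_rot'],2),'t',o['time_s'],'turn/60',np.round(np.degrees((R0.inv()*R1).as_rotvec())/60,3),'shift now',np.round(R0.inv().apply(d)/.1,3),'after turn',np.round(R1.inv().apply(d)/.1,3))
E
python3 - <<'E'
from h import *
pt=viewer.camera_params('top')
viewer.camera('top');viewer.camera('scene')
seed=dict(board_base=(157.6,220),board_light=(290.7,212),board_cork=(234,232),stamp_red=(354,202),camera_head=(263.8,136.5))
for n,px in seed.items():
    z={'b':0,'s':.005,'c':.085}[n[0]]; x=ray(px,z,pt)
    views=[]
    for c in('top','scene'):
        L,p=getmask(n,c,False)
        for m,cf,bb in L:
            e=proj(x[None],p)[0]
            if np.hypot(*(e-bb[:2]))<25: views.append((m,p));print(n,c,round(cf,2),np.round(bb));break
    parts=BOARD if n[0]=='b' else STAMP if n[0]=='s' else HEAD
    # for the head, yaw = heading of +x (away from robot)
    for vs in [views]+[[v] for v in views]:
        best=min((fit(parts,(x[0],x[1],a),z,vs,n[0]=='c') for a in ((-25,25) if n[0]!='s' else(0,30,60))),key=lambda r:r[1])
        print('   ',np.round(best[0],4),round(best[1],3))
E
```

```text
board_base top 0.57 [157. 222.  27.  35.]
board_base scene 0.92 [336. 181.  33.  22.]
    [ 0.4956  0.3291 20.2796] 0.148
    [ 0.4923  0.3302 20.7326] 0.143
    [ 0.4989  0.3271 20.5886] 0.081
board_light top 0.91 [290. 212.  27.  36.]
board_light scene 0.9 [243. 230.  35.  29.]
    [ 0.5332 -0.0992 20.4361] 0.095
    [ 0.5316 -0.0982 21.4034] 0.072
    [ 0.535  -0.101  21.1284] 0.053
board_cork top 0.75 [233. 230.  19.  35.]
board_cork scene 0.83 [279. 197.  20.  22.]
    [0.4666 0.0806 4.4021] 0.18
    [0.4667 0.0809 4.844 ] 0.043
    [ 0.4674  0.0749 -0.6056] 0.292
stamp_red top 0.56 [354. 201.  17.  21.]
stamp_red scene 0.6 [185. 252.  18.  25.]
    [ 0.5614 -0.3062 76.1247] 0.13
    [ 0.5614 -0.3033 44.8447] 0.064
    [ 0.5618 -0.3076 77.0279] 0.095
camera_head top 0.66 [263. 141.  26.  22.]
camera_head scene 0.64 [301. 243.  20.  25.]
    [ 7.52200e-01 -1.03000e-02  6.81122e+01] 0.321
    [ 7.365000e-01 -9.200000e-03 -1.375885e+02] 0.398
    [ 0.7589 -0.0149 -9.2184] 0.153
```

The board fits agree with their sizes and with the pictures. First move: go above the dark board to refine it with the wrist camera.

```bash
python3 -c "
from h import *
go([.495,.329,.25],[180,0,200.5])
p=viewer.camera_params('wrist');E=p['extrinsics'];o=-E[:3,:3].T@E[:3,3];ob=manip.get_obs();R0=Rt.from_euler('xyz',ob['eef_rot'],degrees=True)
print('cam in tool',R0.inv().apply(o-ob['position']),R0.inv().apply(-E[2,:3]),p['K'])"
```

```text
from [0.2431 0.4934 0.2313] [-180.      0.    153.77] t 2.3 turn/60 [-0.    -0.    -0.779] shift now [-2.986 -0.361 -0.187] after turn [-1.784 -2.422 -0.187]
cam in tool [ 0.0779313   0.00079173 -0.14173915] [-0.30562499  0.00217068  0.95214949] [[288.47176908   0.         259.59840118]
 [  0.         288.47176908 196.07137199]
 [  0.           0.           1.        ]]
```

```bash

python3 -m inch '[{"gripper":1,"linear":[-0.3,0,0],"turn":[0,0,0]},{"gripper":1,"linear":[-0.6,0,0],"turn":[0,0,0]},{"gripper":1,"linear":[-1,0,0],"turn":[0,0,0]},{"gripper":1,"linear":[-1,0,0],"turn":[0,0,0]},{"gripper":1,"linear":[-1,0,0],"turn":[0,0,0]}]' 60
python3 -m inch '[{"gripper":1,"linear":[-0.5,0,0],"turn":[0,0,0]},{"gripper":1,"linear":[-1,0,0],"turn":[0,0,0]},{"gripper":1,"linear":[-1,0,0],"turn":[0,0,0]},{"gripper":1,"linear":[-1,0,0],"turn":[0,0,0]},{"gripper":1,"linear":[-1,0,0],"turn":[0,0,0]}]'
python3 -m inch '[{"gripper":1,"linear":[-0.4,-0.1,0],"turn":[0,0,-0.15]},{"gripper":1,"linear":[-0.8,-0.2,0],"turn":[0,0,-0.3]},{"gripper":1,"linear":[-0.99,-0.36,0],"turn":[0,0,-0.46]},{"gripper":1,"linear":[-0.99,-0.36,0],"turn":[0,0,-0.62]},{"gripper":1,"linear":[-0.99,-0.36,0],"turn":[0,0,-0.78]}]'
python3 - <<'E'
from h import *
L,p=getmask('board_base','wrist')
L2,p2=getmask('board_base','wrist')
cv2.imwrite('pics/w1.png',viewer.camera('wrist'))
for l,q in((L,p),(L2,p2)):
  for m,cf,bb in l[:1]: print(cf,bb,fit(BOARD,(.495,.329,20.5),0,[(m,q)]))
go([.467,.081,.25],[180,0,184.8])
E
```

```text
time_s: 2.92
position: [0.3325, 0.4492, 0.2312]
eef_rot: [-180.0, -0.0, 153.7]
ft_force: [-0.5, -0.6, 0.1]
gripper_width: 1.002
gripper_force: 0.0
time_s: 3.55
position: [0.421, 0.4059, 0.2314]
eef_rot: [180.0, -0.0, 153.9]
ft_force: [0.3, 0.6, -0.1]
gripper_width: 1.004
gripper_force: 0.0
time_s: 4.18
position: [0.4946, 0.3295, 0.2315]
eef_rot: [180.0, -0.0, -159.1]
ft_force: [0.1, -0.6, -0.6]
gripper_width: 1.0
gripper_force: 0.0
0.87 [260.0, 169.6, 38.8, 83.5] (array([ 0.4960971 ,  0.33091291, 21.33215673]), np.float64(0.02636834319526627))
0.76 [260.6, 166.9, 40.0, 88.6] (array([ 0.49552755,  0.33044767, 20.87863016]), np.float64(0.04041367444643926))
from [0.4947 0.3296 0.2314] [ 1.8000e+02  1.0000e-02 -1.5954e+02] t 4.425 turn/60 [0.    0.    0.261] shift now [ 1.129 -2.232 -0.186] after turn [ 0.485 -2.454 -0.186]
```

View pics/w1.png

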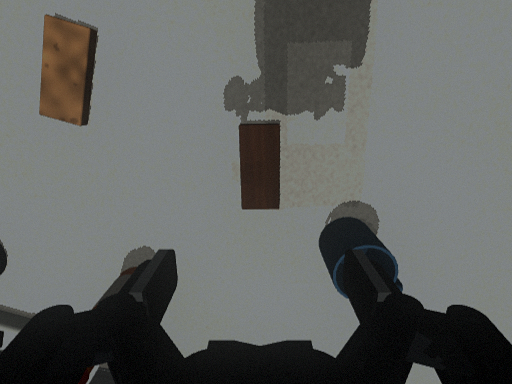

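Wrist view: dark board at px (260,166), cork at (68,70), mug clear at (360,250). Base ≈ (0.496, 0.331), 21.1°. On to the cork board.

```bash

python3 -m inch '[{"gripper":1,"linear":[0,-0.4,0],"turn":[0,0,0]},{"gripper":1,"linear":[0.3,-1,0],"turn":[0,0,0]},{"gripper":1,"linear":[0.5,-1,0],"turn":[0,0,0]},{"gripper":1,"linear":[0.5,-1,0],"turn":[0,0,0]},{"gripper":1,"linear":[0.5,-1,0],"turn":[0,0,0]}]'
python3 -m inch '[{"gripper":1,"linear":[0.2,-0.5,0],"turn":[0,0,0.05]},{"gripper":1,"linear":[0.4,-1,0],"turn":[0,0,0.15]},{"gripper":1,"linear":[0.6,-1,0],"turn":[0,0,0.26]},{"gripper":1,"linear":[0.63,-1,0.4],"turn":[0,0,0.26]},{"gripper":1,"linear":[0.63,-1,0.6],"turn":[0,0,0.26]}]'
python3 - <<'E'
from h import *
for i in range(2):
  L,q=getmask('board_cork','wrist')
  for m,cf,bb in L[:1]: x,f=fit(BOARD,(.467,.081,4.8),0,[(m,q)]);print(cf,bb,x,f)
go([x[0],x[1],.10],[180,0,180+x[2]])
E
```

```text
time_s: 5.05
position: [0.4842, 0.2184, 0.2317]
eef_rot: [180.0, 0.1, -159.5]
ft_force: [1.1, 0.1, 0.5]
gripper_width: 1.0
gripper_force: 0.0
time_s: 5.68
position: [0.4596, 0.1025, 0.1699]
eef_rot: [180.0, -0.1, -175.0]
ft_force: [1.1, -0.4, -0.8]
gripper_width: 0.999
gripper_force: 0.0
0.56 [236.5, 185.9, 53.8, 104.1] [0.46970404 0.08032575 4.73340448] 0.028764355593364526
0.9 [236.8, 182.7, 48.7, 103.8] [0.46926888 0.08026931 4.2266084 ] 0.02633188005104211
from [0.4605 0.1026 0.1716] [ 1.8000e+02  1.0000e-02 -1.7499e+02] t 5.875 turn/60 [0.    0.    0.013] shift now [-0.067 -0.23   0.716] after turn [-0.071 -0.229  0.716]
```

```bash

python3 -m inch '[{"gripper":1,"linear":[-0.07,-0.23,0.3],"turn":[0,0,0.01]},{"gripper":1,"linear":[-0.07,-0.23,0.7],"turn":[0,0,0.01]},{"gripper":1,"linear":[-0.07,-0.23,0.8],"turn":[0,0,0.01]},{"gripper":1,"linear":[-0.07,-0.23,0.8],"turn":[0,0,0.01]},{"gripper":1,"linear":[-0.07,-0.23,0.8],"turn":[0,0,0.01]}]'
python3 -m inch '[{"gripper":1,"linear":[0,0,0.4],"turn":[0,0,0]},{"gripper":1,"linear":[0,0,0.7],"turn":[0,0,0]},{"gripper":1,"linear":[0,0,0.88],"turn":[0,0,0]},{"gripper":0.9,"linear":[0,0,0.88],"turn":[0,0,0]},{"gripper":0.7,"linear":[0,0,0.88],"turn":[0,0,0]}]' 40
python3 -m inch '[{"gripper":0.5,"linear":[0,0,0],"turn":[0,0,0]},{"gripper":0.3,"linear":[0,0,0],"turn":[0,0,0]},{"gripper":0.2,"linear":[0,0,0],"turn":[0,0,0]},{"gripper":0.2,"linear":[0,0,0],"turn":[0,0,0]},{"gripper":0.2,"linear":[0,0,0],"turn":[0,0,0]}]' 40

```

```text
time_s: 6.5
position: [0.4702, 0.0799, 0.0929]
eef_rot: [-180.0, 0.2, -175.6]
ft_force: [0.7, -0.8, -0.0]
gripper_width: 1.0
gripper_force: 0.0
time_s: 7.12
position: [0.4701, 0.0797, 0.0046]
eef_rot: [-180.0, 0.1, -175.6]
ft_force: [-0.3, 0.4, -0.3]
gripper_width: 0.711
gripper_force: 0.0
time_s: 7.75
position: [0.4701, 0.0797, 0.005]
eef_rot: [-180.0, 0.2, -175.6]
ft_force: [-1.4, -0.3, 5.3]
gripper_width: 0.569
gripper_force: 41.2
```

```bash

python3 -m inch '[{"gripper":0.2,"linear":[0,0,-0.2],"turn":[0,0,0]},{"gripper":0.2,"linear":[0,0,-0.6],"turn":[0,0,0]},{"gripper":0.2,"linear":[0,0,-0.8],"turn":[0,0,0]},{"gripper":0.2,"linear":[0,0,-0.8],"turn":[0,0,0]},{"gripper":0.2,"linear":[0,0,-0.8],"turn":[0,0,0]}]'
python3 - <<'E'
from h import *
L,q=getmask('board_cork','wrist')
cv2.imwrite('pics/w2.png',viewer.camera('wrist'))
for m,cf,bb in L[:2]: print(cf,bb)
m=L[0][0]
o=manip.get_obs();P=o['position'];z=P[2]-.005
from itertools import product
x,f=fit(BOARD,(P[0],P[1],o['eef_rot'][2]+180),z,[(m,q)]);print(P,o['eef_rot'],x,f)
go([.4958,.3307,P[2]],[180,0,201.1])
E
```

```text
time_s: 8.38
position: [0.4684, 0.0797, 0.083]
eef_rot: [180.0, -0.0, -175.6]
ft_force: [0.0, -0.0, -0.7]
gripper_width: 0.57
gripper_force: 42.1
0.77 [260.5, 245.1, 109.6, 197.1]
[0.46800221 0.07970943 0.08233213] [ 1.79982820e+02 -1.18213902e-01 -1.75632537e+02] [0.4678801  0.08050452 4.25589797] 0.04072920582075928
from [0.468  0.0797 0.0823] [ 1.7998e+02 -1.2000e-01 -1.7563e+02] t 8.525 turn/60 [ 0.001 -0.002 -0.279] shift now [-0.468  2.481 -0.   ] after turn [-1.163  2.242  0.   ]
```

View pics/w2.png

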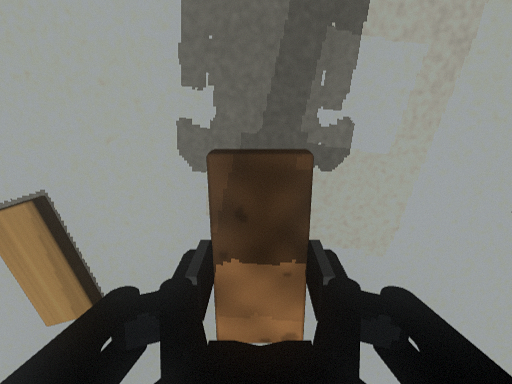

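The cork is held straight and centred (260,245). Carry it to the base.

```bash

python3 -m inch '[{"gripper":0.2,"linear":[0,0.3,0],"turn":[0,0,0]},{"gripper":0.2,"linear":[-0.1,0.7,0],"turn":[0,0,0]},{"gripper":0.2,"linear":[-0.15,1,0],"turn":[0,0,0]},{"gripper":0.2,"linear":[-0.15,1,0],"turn":[0,0,0]},{"gripper":0.2,"linear":[-0.15,1,0],"turn":[0,0,0]}]'
python3 -m inch '[{"gripper":0.2,"linear":[0,0.5,0],"turn":[0,0,-0.1]},{"gripper":0.2,"linear":[-0.15,1,0],"turn":[0,0,-0.2]},{"gripper":0.2,"linear":[-0.15,1,0],"turn":[0,0,-0.28]},{"gripper":0.2,"linear":[-0.15,1,0],"turn":[0,0,-0.28]},{"gripper":0.2,"linear":[-0.15,1,0],"turn":[0,0,-0.28]}]'
python3 - <<'E'
from h import *
go([.4958,.3307,.025],[180,0,201.1])
E
```

```text
time_s: 9.15
position: [0.4755, 0.1801, 0.0825]
eef_rot: [-180.0, -0.1, -175.6]
ft_force: [0.1, -0.2, -0.5]
gripper_width: 0.569
gripper_force: 42.1
time_s: 9.78
position: [0.4834, 0.2802, 0.0831]
eef_rot: [-180.0, -0.1, -159.0]
ft_force: [-0.2, -0.7, -0.3]
gripper_width: 0.569
gripper_force: 42.1
from [0.4834 0.2802 0.0831] [-1.7999e+02 -5.0000e-02 -1.5901e+02] t 9.775 turn/60 [-0.    -0.001 -0.002] shift now [-0.297  0.427  0.58 ] after turn [-0.298  0.427  0.581]
```

```bash

python3 -m inch '[{"gripper":0.2,"linear":[-0.15,0.2,0],"turn":[0,0,0]},{"gripper":0.2,"linear":[-0.3,0.43,0],"turn":[0,0,0]},{"gripper":0.2,"linear":[-0.3,0.43,0.2],"turn":[0,0,0]},{"gripper":0.2,"linear":[-0.3,0.43,0.5],"turn":[0,0,0]},{"gripper":0.2,"linear":[-0.3,0.43,0.5],"turn":[0,0,0]}]'
python3 -m inch '[{"gripper":0.2,"linear":[0,0,0.05],"turn":[0,0,0]},{"gripper":0.2,"linear":[0,0,0.1],"turn":[0,0,0]},{"gripper":0.2,"linear":[0,0,0.12],"turn":[0,0,0]},{"gripper":0.2,"linear":[0,0,0.12],"turn":[0,0,0]},{"gripper":0.2,"linear":[0,0,0.12],"turn":[0,0,0]}]'

```

```text
time_s: 10.4
position: [0.4941, 0.3305, 0.0312]
eef_rot: [-180.0, -0.3, -159.0]
ft_force: [0.0, -0.8, -0.1]
gripper_width: 0.573
gripper_force: 42.1
time_s: 11.02
position: [0.496, 0.3324, 0.0216]
eef_rot: [180.0, 0.0, -158.8]
ft_force: [0.1, 0.4, -0.1]
gripper_width: 0.57
gripper_force: 42.1
```

```bash
python3 -c "
from h import *
viewer.camera('wrist')
go([.4958,.3307,.0207],[180,0,201.1])
viewer.camera('wrist')
go([.4958,.3307,.0207],[180,0,201.1])"
```

```text
from [0.496  0.3324 0.0216] [ 1.8000e+02  2.0000e-02 -1.5883e+02] t 11.075 turn/60 [0.    0.    0.001] shift now [ 0.008 -0.015  0.009] after turn [ 0.008 -0.015  0.009]
from [0.4961 0.3324 0.0215] [-1.8000e+02  2.0000e-02 -1.5883e+02] t 11.125 turn/60 [-0.     0.     0.001] shift now [ 0.009 -0.015  0.008] after turn [ 0.009 -0.015  0.008]
```

Correct 1.5 mm, touch down, release, rise and inspect.

```bash

python3 -m inch '[{"gripper":0.2,"linear":[0.01,-0.015,0],"turn":[0,0,0]},{"gripper":0.2,"linear":[0.01,-0.015,0.01],"turn":[0,0,0]},{"gripper":0.2,"linear":[0.01,-0.015,0.01],"turn":[0,0,0]},{"gripper":0.6,"linear":[0.01,-0.015,0.01],"turn":[0,0,0]},{"gripper":0.8,"linear":[0.01,-0.015,0.01],"turn":[0,0,0]}]'
python3 -m inch '[{"gripper":1,"linear":[0,0,0],"turn":[0,0,0]},{"gripper":1,"linear":[0,0,0],"turn":[0,0,0]},{"gripper":1,"linear":[0,0,-0.4],"turn":[0,0,0]},{"gripper":1,"linear":[0,0,-0.9],"turn":[0,0,0]},{"gripper":1,"linear":[0,0,-0.9],"turn":[0,0,0]}]'
python3 - <<'E'
from h import *
L,q=getmask('board_cork','wrist')
cv2.imwrite('pics/w3.png',viewer.camera('wrist'))
m=L[0][0];print(L[0][1:])
print(fit(BOARD,(.4958,.3307,21.1),.016,[(m,q)]))
L,q=getmask('board_base','wrist',False)
for l in L[:2]:print(l[1:],fit(BOARD,(.4958,.3307,21.1),0,[(np.maximum(m,l[0]),q)]))
go([.533,-.0995,.12],[180,0,201.3])
E
```

```text
time_s: 11.75
position: [0.4956, 0.3306, 0.0203]
eef_rot: [180.0, 0.0, -158.8]
ft_force: [0.9, -0.2, 0.5]
gripper_width: 0.791
gripper_force: 0.0
time_s: 12.38
position: [0.4985, 0.3319, 0.1149]
eef_rot: [180.0, 0.5, -158.8]
ft_force: [0.8, -0.2, -0.3]
gripper_width: 1.0
gripper_force: 0.0
(0.92, [259.6, 193.2, 66.6, 129.5])
(array([ 0.49527812,  0.33099988, 21.17311411]), np.float64(0.02438519367991845))
from [0.4946 0.3301 0.109 ] [-1.8000e+02 -1.4000e-01 -1.5883e+02] t 12.575 turn/60 [-0.    -0.002 -0.002] shift now [ 1.194 -4.145 -0.107] after turn [ 1.203 -4.142 -0.11 ]
```

View pics/w3.png

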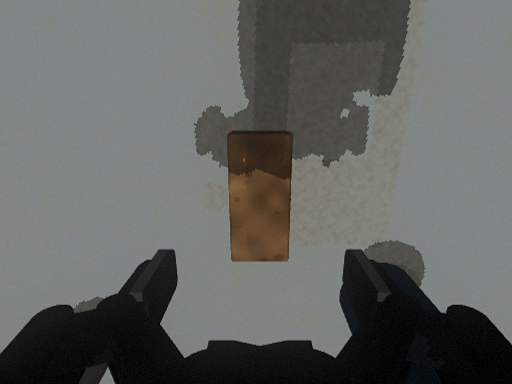

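Cork sits at (0.4953, 0.3310), 21.2°, fully covering the base (px 260,195). Now the pale board.

```bash

python3 -m inch '[{"gripper":1,"linear":[0.1,-0.4,0],"turn":[0,0,0]},{"gripper":1,"linear":[0.3,-1,0],"turn":[0,0,0]},{"gripper":1,"linear":[0.3,-1,0],"turn":[0,0,0]},{"gripper":1,"linear":[0.3,-1,0],"turn":[0,0,0]},{"gripper":1,"linear":[0.3,-1,0],"turn":[0,0,0]}]'
python3 -m inch '[{"gripper":1,"linear":[0.1,-0.5,0],"turn":[0,0,0]},{"gripper":1,"linear":[0.3,-1,0],"turn":[0,0,0]},{"gripper":1,"linear":[0.3,-1,0],"turn":[0,0,0]},{"gripper":1,"linear":[0.3,-1,0],"turn":[0,0,0]},{"gripper":1,"linear":[0.3,-1,0],"turn":[0,0,0]}]'
python3 -m inch '[{"gripper":1,"linear":[0.1,-0.5,0],"turn":[0,0,0]},{"gripper":1,"linear":[0.3,-1,0],"turn":[0,0,0]},{"gripper":1,"linear":[0.3,-1,0],"turn":[0,0,0]},{"gripper":1,"linear":[0.3,-1,0],"turn":[0,0,0]},{"gripper":1,"linear":[0.3,-1,0],"turn":[0,0,0]}]'
python3 -m inch '[{"gripper":1,"linear":[0.1,-0.5,0],"turn":[0,0,0]},{"gripper":1,"linear":[0.3,-1,0],"turn":[0,0,0]},{"gripper":1,"linear":[0.3,-1.1,0],"turn":[0,0,0]},{"gripper":1,"linear":[0.3,-1,0],"turn":[0,0,0]},{"gripper":1,"linear":[0.3,-1,0],"turn":[0,0,0]}]' || true
python3 - <<'E'
from h import *
for i in range(2):
  L,q=getmask('board_light','wrist')
  for m,cf,bb in L[:1]: x,f=fit(BOARD,(.533,-.0995,21),0,[(m,q)]);print(cf,bb,x,f)
go([x[0],x[1],.0045],[180,0,180+x[2]])
E
```

```text
time_s: 13.2
position: [0.5033, 0.2274, 0.1098]
eef_rot: [180.0, -0.0, -158.8]
ft_force: [0.9, -0.9, 0.9]
gripper_width: 1.0
gripper_force: 0.0
time_s: 13.82
position: [0.5117, 0.1239, 0.1102]
eef_rot: [180.0, 0.0, -158.7]
ft_force: [-0.6, -0.2, -0.3]
gripper_width: 1.0
gripper_force: 0.0
time_s: 14.45
position: [0.5198, 0.0199, 0.1103]
eef_rot: [180.0, -0.0, -158.7]
ft_force: [-0.2, 0.7, -0.6]
gripper_width: 0.998
gripper_force: 0.0
0.94 [122.4, 159.6, 80.3, 129.6] [ 0.53423126 -0.0967613  21.14581974] 0.04058004911706233
0.75 [123.3, 160.3, 79.0, 127.4] [ 0.53462169 -0.09700995 21.24165277] 0.03424268050857343
from [0.5199 0.0193 0.1103] [ 180.      0.   -158.74] t 14.65 turn/60 [0. 0. 0.] shift now [ 0.284 -1.137  1.058] after turn [ 0.284 -1.137  1.058]out of range: row 3 has -1.1, outside -1 to 1
```

```bash

python3 -m inch '[{"gripper":1,"linear":[0.1,-0.5,0],"turn":[0,0,0]},{"gripper":1,"linear":[0.28,-1,0],"turn":[0,0,0]},{"gripper":1,"linear":[0.28,-1,0],"turn":[0,0,0]},{"gripper":1,"linear":[0.28,-1,0],"turn":[0,0,0]},{"gripper":1,"linear":[0.28,-1,0],"turn":[0,0,0]}]'
python3 - <<'E'
from h import *
for i in range(2):
  L,q=getmask('board_light','wrist')
  for m,cf,bb in L[:1]: x,f=fit(BOARD,(.534,-.097,21),0,[(m,q)]);print(cf,bb,x,f)
go([x[0],x[1],.0045],[180,0,180+x[2]])
E
```

```text
time_s: 15.28
position: [0.5297, -0.0837, 0.1102]
eef_rot: [180.0, -0.0, -158.7]
ft_force: [-0.3, 0.5, -0.2]
gripper_width: 0.999
gripper_force: 0.0
0.98 [242.3, 192.2, 63.8, 118.7] [ 0.53480334 -0.09714616 21.67123349] 0.035847813701751885
0.88 [241.4, 192.6, 58.5, 121.0] [ 0.53444638 -0.09724963 21.7652489 ] 0.04096676197283774
from [ 0.5299 -0.0841  0.1104] [ 180.     -0.   -158.75] t 15.475 turn/60 [ 0.    -0.    -0.009] shift now [ 0.005 -0.139  1.059] after turn [ 0.007 -0.139  1.059]
```

```bash

python3 -m inch '[{"gripper":1,"linear":[0,-0.14,0.1],"turn":[0,0,-0.007]},{"gripper":1,"linear":[0,-0.14,0.4],"turn":[0,0,-0.007]},{"gripper":1,"linear":[0,-0.14,0.7],"turn":[0,0,-0.007]},{"gripper":1,"linear":[0,-0.14,0.9],"turn":[0,0,-0.007]},{"gripper":1,"linear":[0,-0.14,0.95],"turn":[0,0,-0.007]}]'
python3 -m inch '[{"gripper":1,"linear":[0,0,0.11],"turn":[0,0,0]},{"gripper":0.7,"linear":[0,0,0.11],"turn":[0,0,0]},{"gripper":0.5,"linear":[0,0,0.11],"turn":[0,0,0]},{"gripper":0.3,"linear":[0,0,0.11],"turn":[0,0,0]},{"gripper":0.2,"linear":[0,0,0.11],"turn":[0,0,0]}]' 40
python3 -m inch '[{"gripper":0.2,"linear":[0,0,0],"turn":[0,0,0]},{"gripper":0.2,"linear":[0,0,0],"turn":[0,0,0]},{"gripper":0.2,"linear":[0,0,-0.3],"turn":[0,0,0]},{"gripper":0.2,"linear":[0,0,-0.8],"turn":[0,0,0]},{"gripper":0.2,"linear":[0,0,-0.8],"turn":[0,0,0]}]'
python3 - <<'E'
from h import *
viewer.camera('wrist')
L,q=getmask('board_light','wrist')
m=L[0][0]
o=manip.get_obs();P=o['position'];z=P[2]-.005
x,f=fit(BOARD,(P[0],P[1],o['eef_rot'][2]+180),z,[(m,q)]);print(P,o['eef_rot'],x,f)
go([.4953,.331,P[2]],[180,0,201.2])
E
```

```text
time_s: 16.1
position: [0.534, -0.0983, 0.0134]
eef_rot: [179.9, -0.1, -158.4]
ft_force: [0.1, 0.1, -1.2]
gripper_width: 1.0
gripper_force: 0.0
time_s: 16.73
position: [0.5357, -0.0984, 0.0052]
eef_rot: [-179.9, 0.1, -158.4]
ft_force: [-0.1, -0.0, 4.6]
gripper_width: 0.569
gripper_force: 41.9
time_s: 17.35
position: [0.5377, -0.0991, 0.088]
eef_rot: [-179.7, 0.3, -158.4]
ft_force: [-0.4, -0.8, -1.3]
gripper_width: 0.57
gripper_force: 41.9
[ 0.53420552 -0.09776342  0.08350915] [ 1.79940242e+02 -6.41274567e-02 -1.58403420e+02] [ 0.53578149 -0.09816986 21.61883778] 0.01642925864557165
from [ 0.5342 -0.0978  0.0835] [ 1.7994e+02 -6.0000e-02 -1.5840e+02] t 17.5 turn/60 [ 0.001 -0.001  0.007] shift now [-1.216e+00  4.130e+00  3.000e-03] after turn [-1.188  4.138  0.   ]
```

```bash

python3 -m inch '[{"gripper":0.2,"linear":[-0.1,0.3,0],"turn":[0,0,0.007]},{"gripper":0.2,"linear":[-0.2,0.8,0],"turn":[0,0,0.007]},{"gripper":0.2,"linear":[-0.3,1,0],"turn":[0,0,0.007]},{"gripper":0.2,"linear":[-0.3,1,0],"turn":[0,0,0.007]},{"gripper":0.2,"linear":[-0.3,1,0],"turn":[0,0,0.007]}]'
python3 -m inch '[{"gripper":0.2,"linear":[-0.1,0.4,0],"turn":[0,0,0]},{"gripper":0.2,"linear":[-0.2,0.8,0],"turn":[0,0,0]},{"gripper":0.2,"linear":[-0.3,1,0],"turn":[0,0,0]},{"gripper":0.2,"linear":[-0.3,1,0],"turn":[0,0,0]},{"gripper":0.2,"linear":[-0.3,1,0],"turn":[0,0,0]}]'
python3 -m inch '[{"gripper":0.2,"linear":[-0.1,0.4,0],"turn":[0,0,0]},{"gripper":0.2,"linear":[-0.2,0.8,0],"turn":[0,0,0]},{"gripper":0.2,"linear":[-0.3,1,0],"turn":[0,0,0]},{"gripper":0.2,"linear":[-0.3,1,0],"turn":[0,0,0]},{"gripper":0.2,"linear":[-0.3,1,0],"turn":[0,0,0]}]'
python3 -m inch '[{"gripper":0.2,"linear":[-0.1,0.4,0],"turn":[0,0,0]},{"gripper":0.2,"linear":[-0.2,0.8,0],"turn":[0,0,0]},{"gripper":0.2,"linear":[-0.3,1,0],"turn":[0,0,0]},{"gripper":0.2,"linear":[-0.3,1,0],"turn":[0,0,0]},{"gripper":0.2,"linear":[-0.3,1,0],"turn":[0,0,0]}]'
python3 - <<'E'
from h import *
go([.4953,.331,.037],[180,0,201.2])
E
```

```text
time_s: 18.12
position: [0.5256, 0.0055, 0.0833]
eef_rot: [180.0, -0.1, -158.8]
ft_force: [-0.3, 0.2, -0.5]
gripper_width: 0.571
gripper_force: 41.8
time_s: 18.75
position: [0.5181, 0.1088, 0.084]
eef_rot: [-180.0, -0.0, -158.9]
ft_force: [-0.1, -0.8, -0.7]
gripper_width: 0.566
gripper_force: 41.8
time_s: 19.38
position: [0.51, 0.2127, 0.0841]
eef_rot: [-180.0, -0.0, -158.9]
ft_force: [0.5, -0.5, -1.0]
gripper_width: 0.57
gripper_force: 41.9
time_s: 20.0
position: [0.502, 0.3168, 0.0841]
eef_rot: [-180.0, -0.0, -158.9]
ft_force: [-0.5, -0.7, -1.4]
gripper_width: 0.571
gripper_force: 41.9
from [0.502  0.3168 0.0841] [-1.7996e+02 -4.0000e-02 -1.5887e+02] t 20.0 turn/60 [-0.001 -0.001 -0.001] shift now [0.011 0.156 0.471] after turn [0.011 0.156 0.471]
```

```bash

python3 -m inch '[{"gripper":0.2,"linear":[0.01,0.15,0],"turn":[0,0,0]},{"gripper":0.2,"linear":[0.01,0.15,0.2],"turn":[0,0,0]},{"gripper":0.2,"linear":[0.01,0.15,0.4],"turn":[0,0,0]},{"gripper":0.2,"linear":[0.01,0.15,0.45],"turn":[0,0,0]},{"gripper":0.2,"linear":[0.01,0.15,0.45],"turn":[0,0,0]}]'
python3 -m inch '[{"gripper":0.2,"linear":[0,0,0],"turn":[0,0,0]},{"gripper":0.2,"linear":[0,0,0],"turn":[0,0,0]},{"gripper":0.2,"linear":[0,0,0],"turn":[0,0,0]},{"gripper":0.2,"linear":[0,0,0],"turn":[0,0,0]},{"gripper":0.2,"linear":[0,0,0],"turn":[0,0,0]}]'
python3 - <<'E'
from h import *
go([.4953,.331,.0368],[180,0,201.2])
E
```

```text
time_s: 20.62
position: [0.4952, 0.3318, 0.0393]
eef_rot: [180.0, -0.0, -158.8]
ft_force: [0.2, 1.3, -0.8]
gripper_width: 0.572
gripper_force: 41.9
time_s: 21.25
position: [0.4954, 0.3318, 0.0394]
eef_rot: [-180.0, 0.0, -158.8]
ft_force: [0.4, -0.1, -1.4]
gripper_width: 0.571
gripper_force: 41.8
from [0.4954 0.3318 0.0394] [-180.      0.   -158.83] t 21.25 turn/60 [-0.     0.    -0.001] shift now [ 0.004 -0.007  0.026] after turn [ 0.004 -0.007  0.026]
```

```bash

python3 -m inch '[{"gripper":0.2,"linear":[0,-0.007,0.01],"turn":[0,0,0]},{"gripper":0.2,"linear":[0,-0.007,0.023],"turn":[0,0,0]},{"gripper":0.2,"linear":[0,-0.007,0.023],"turn":[0,0,0]},{"gripper":0.6,"linear":[0,-0.007,0.023],"turn":[0,0,0]},{"gripper":0.8,"linear":[0,-0.007,0.023],"turn":[0,0,0]}]'
python3 -m inch '[{"gripper":1,"linear":[0,0,0],"turn":[0,0,0]},{"gripper":1,"linear":[0,0,0],"turn":[0,0,0]},{"gripper":1,"linear":[0,0,-0.4],"turn":[0,0,0]},{"gripper":1,"linear":[0,0,-0.9],"turn":[0,0,0]},{"gripper":1,"linear":[0,0,-1],"turn":[0,0,0]}]'
python3 - <<'E'
from h import *
viewer.camera('wrist')
L,q=getmask('board_light','wrist')
cv2.imwrite('pics/w4.png',viewer.camera('wrist'))
print(L[0][1:],fit(BOARD,(.4958,.3307,21.1),.032,[(L[0][0],q)]))
L,p=getmask('camera_head','scene');
im=viewer.camera('scene');cv2.imwrite('pics/s4.png',cv2.resize(im[140:240,270:410],None,fx=5,fy=5,interpolation=cv2.INTER_CUBIC))
go([.56,-.02,.30],[180,0,180])
E
```

```text
time_s: 21.88
position: [0.4956, 0.3312, 0.0369]
eef_rot: [180.0, -0.0, -158.8]
ft_force: [0.1, -0.1, 0.1]
gripper_width: 0.79
gripper_force: 0.0
time_s: 22.5
position: [0.4977, 0.3321, 0.141]
eef_rot: [180.0, 0.4, -158.8]
ft_force: [1.1, -0.4, -0.5]
gripper_width: 0.997
gripper_force: 0.0
(0.87, [261.2, 191.2, 56.8, 123.1]) (array([ 0.49508032,  0.33147094, 21.13471644]), np.float64(0.03716971899902139))
from [0.4946 0.3307 0.1352] [-180.     -0.19 -158.83] t 22.85 turn/60 [-0.001 -0.003  0.353] shift now [ 0.662 -3.507 -1.645] after turn [-0.654 -3.507 -1.648]
```

View pics/w4.png

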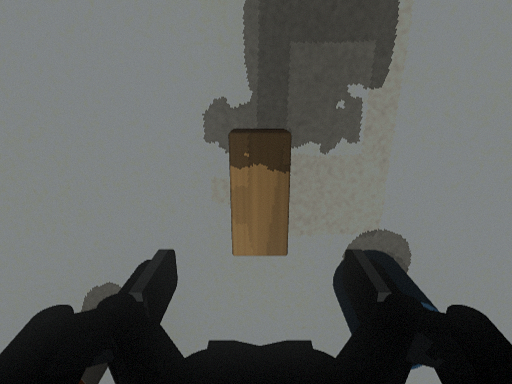

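View pics/s4.png

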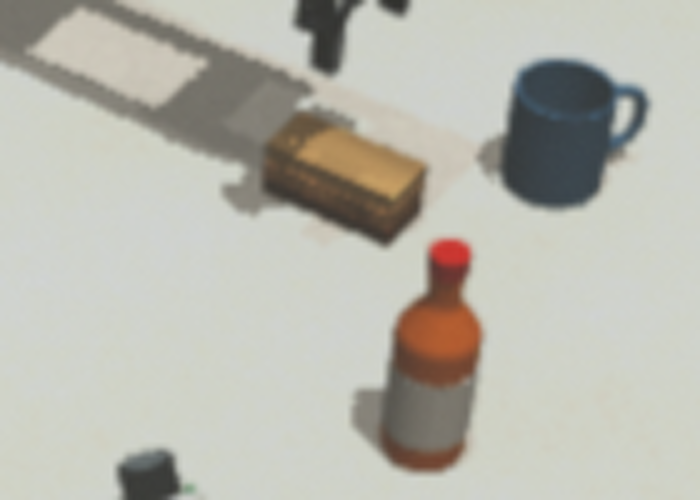

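The stack is square: pale on cork on dark, with all side faces flush in the scene crop and a top fit of (0.4951, 0.3315), 21.1°. Now a close look at the camera head.

```bash

python3 -m inch '[{"gripper":1,"linear":[0.1,-0.3,-0.3],"turn":[0,0,0]},{"gripper":1,"linear":[0.15,-0.7,-0.7],"turn":[0,0,0]},{"gripper":1,"linear":[0.2,-1,-1],"turn":[0,0,0]},{"gripper":1,"linear":[0.2,-1,-1],"turn":[0,0,0]},{"gripper":1,"linear":[0.2,-1,-1],"turn":[0,0,0]}]'
python3 -m inch '[{"gripper":1,"linear":[0.1,-0.4,0],"turn":[0,0,0]},{"gripper":1,"linear":[0.1,-0.9,-0.15],"turn":[0,0,0]},{"gripper":1,"linear":[0.1,-1,-0.15],"turn":[0,0,0]},{"gripper":1,"linear":[0.1,-1,-0.15],"turn":[0,0,0]},{"gripper":1,"linear":[0.1,-1,-0.15],"turn":[0,0,0]}]'
python3 -c "
from h import *
go([.62,-.02,.25],[180,0,180])"
```

```text
time_s: 23.48
position: [0.5123, 0.2309, 0.2354]
eef_rot: [179.9, -0.1, -158.9]
ft_force: [0.0, 0.9, 0.1]
gripper_width: 0.999
gripper_force: 0.0
time_s: 24.1
position: [0.5389, 0.1352, 0.2508]
eef_rot: [179.9, -0.1, -158.7]
ft_force: [-0.3, 0.3, 0.3]
gripper_width: 0.997
gripper_force: 0.0
from [0.5389 0.1352 0.2508] [ 1.7992e+02 -1.2000e-01 -1.5875e+02] t 24.1 turn/60 [ 0.001 -0.002  0.354] shift now [-0.193 -1.741  0.005] after turn [-0.811 -1.552  0.008]
```

```bash

python3 -m inch '[{"gripper":1,"linear":[0,-0.4,0],"turn":[0,0,0.1]},{"gripper":1,"linear":[-0.1,-0.9,0],"turn":[0,0,0.2]},{"gripper":1,"linear":[-0.2,-1,0],"turn":[0,0,0.35]},{"gripper":1,"linear":[-0.2,-1,0],"turn":[0,0,0.35]},{"gripper":1,"linear":[-0.2,-1,0],"turn":[0,0,0.35]}]'
python3 -m inch '[{"gripper":1,"linear":[-0.1,-0.4,0],"turn":[0,0,0]},{"gripper":1,"linear":[-0.26,-0.7,0],"turn":[0,0,0]},{"gripper":1,"linear":[-0.26,-0.7,0],"turn":[0,0,0]},{"gripper":1,"linear":[-0.26,-0.7,0],"turn":[0,0,0]},{"gripper":1,"linear":[-0.26,-0.7,0],"turn":[0,0,0]}]'
python3 - <<'E'
from h import *
vs=[]
for i in range(2):
    L,p=getmask('camera_head','wrist')
    print([(round(l[1],2),np.round(l[2])) for l in L[:2]])
    vs.append((L[0][0],p))
    r=[fit(HEAD,(.752,-.01,a),.085,[vs[-1]],True) for a in (-30,0,30)];b=min(r,key=lambda r:r[1]);print(b)
    for n in('camera_stand','camera_head','lens','focus'): print(n,[(np.round(d['pixel'],1),round(d['confidence'],2)) for d in viewer.mark_of(n,'wrist')[:2]])
    for n,z in(('camera_stand',0),('camera_head',.085),('lens',.124),('focus',.228)):
        d=viewer.mark_of(n,'wrist')
        if d: print('  ',n,ray(d[0]['pixel'],z,p))
im=viewer.camera('wrist')
x=b[0];R=Rt.from_euler('ZY',[x[2],60],degrees=True).as_matrix();print('look',-R[:,0])
for P in HEAD:
    q=proj(P@R.T+np.r_[x[:2],.085],p); cv2.polylines(im,[cv2.convexHull(q.astype(np.float32)).astype(np.int32)],1,(0,255,0))
cv2.imwrite('pics/w5.png',im)
E
```

```text
time_s: 24.72
position: [0.5938, 0.0492, 0.2516]
eef_rot: [180.0, -0.1, -179.6]
ft_force: [-0.1, -0.1, 0.0]
gripper_width: 0.997
gripper_force: 0.0
time_s: 25.35
position: [0.6202, -0.0206, 0.2522]
eef_rot: [180.0, -0.0, -179.7]
ft_force: [0.0, -0.4, 0.2]
gripper_width: 1.001
gripper_force: 0.0
[(0.71, array([267., 289.,  43.,  34.]))]
(array([ 0.76018188, -0.0115229 , -1.01741497]), np.float64(0.06455441928414901))
camera_stand [(array([262.6, 254.7]), 0.66)]
camera_head [(array([263.4, 290.9]), 0.6), (array([141.1, 231.2]), 0.33)]
lens [(array([269.7, 289.9]), 0.85)]
focus [(array([277.1, 309.2]), 0.97)]
   camera_stand [ 7.64004245e-01 -1.38441409e-02  5.55111512e-17]
   camera_head [ 0.76744412 -0.01383668  0.085     ]
   lens [ 0.73775175 -0.00778008  0.124     ]
   focus [ 0.67823873 -0.00733026  0.228     ]
[(0.76, array([267., 287.,  37.,  33.]))]
(array([ 0.75995247, -0.0113859 , -1.29320009]), np.float64(0.1438235294117647))
camera_stand [(array([263.8, 254.7]), 0.6)]
camera_head [(array([263.7, 288.7]), 0.62)]
lens [(array([269.7, 287.6]), 0.74), (array([44.4, 41.5]), 0.38)]
focus [(array([276.9, 307. ]), 0.74)]
   camera_stand [ 0.7644608  -0.01388709  0.        ]
   camera_head [ 0.76462187 -0.01534728  0.085     ]
   lens [ 0.73522674 -0.0096118   0.124     ]
   focus [ 0.67681374 -0.00913934  0.228     ]
look [-0.49987265  0.01128434  0.8660254 ]
```

View pics/w5.png

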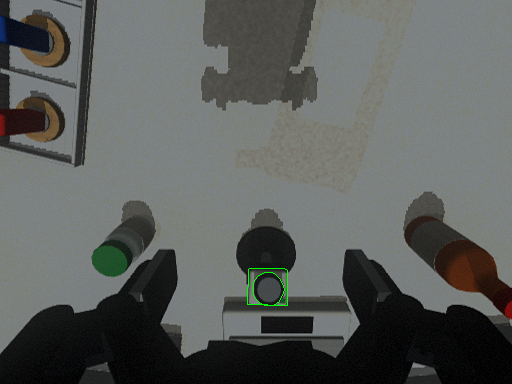

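```bash
python3 - <<'E'
from h import *
ims=np.mean([viewer.camera('wrist').astype(float) for i in range(4)],0).astype(np.uint8)
cv2.imwrite('pics/w6.png',cv2.resize(ims[220:325,215:325],None,fx=5.5,fy=5.5,interpolation=cv2.INTER_CUBIC))
cv2.imwrite('pics/w6raw.png',ims)
E
```

```text
(no output)
```

View pics/w6.png

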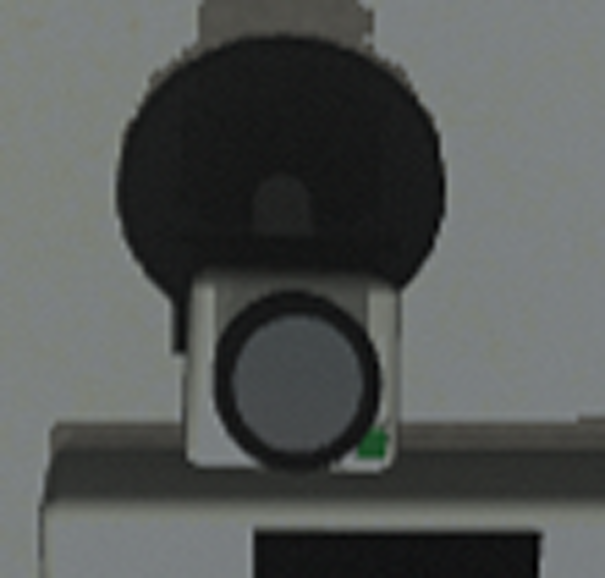

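The crop shows the foot centred near px (266,254), the box centred at (268,288), and the lens at (269,289). The turn is small but needs a better estimate, so I'll gather marks from a second and third viewpoint.

```bash
cat >> h.py <<'E'
import pickle,os
def collect():
    D=pickle.load(open('obs.pkl','rb')) if os.path.exists('obs.pkl') else []
    p=viewer.camera_params('wrist');im=viewer.camera('wrist');e=dict(p=p,im=im,marks={})
    for n in('camera_stand','camera_head','lens','focus'):
        d=viewer.mark_of(n,'wrist')
        if d: e['marks'][n]=(d[0]['pixel'],d[0]['confidence'])
    d=viewer.masks_of('camera_head','wrist');e['mask']=d[0]['region'] if d else None
    D.append(e);pickle.dump(D,open('obs.pkl','wb'));print({k:(np.round(v[0]).tolist(),round(v[1],2)) for k,v in e['marks'].items()})
E
python3 -c "
from h import *
collect()"
python3 -m inch '[{"gripper":1,"linear":[0,-0.4,0],"turn":[0,0,-0.1]},{"gripper":1,"linear":[0.1,-0.9,0],"turn":[0,0,-0.25]},{"gripper":1,"linear":[0.2,-1,0],"turn":[0,0,-0.4]},{"gripper":1,"linear":[0.2,-1,0],"turn":[0,0,-0.55]},{"gripper":1,"linear":[0.2,-1,0],"turn":[0,0,-0.61]}]'
python3 -m inch '[{"gripper":1,"linear":[0,0,0],"turn":[0,0,0]},{"gripper":1,"linear":[0,0,0],"turn":[0,0,0]},{"gripper":1,"linear":[0,0,0],"turn":[0,0,0]},{"gripper":1,"linear":[0,0,0],"turn":[0,0,0]},{"gripper":1,"linear":[0,0,0],"turn":[0,0,0]}]'
python3 -c "
from h import *
collect()
go([.54,-.27,.25],[180,0,-120])
m=viewer.masks_of('stamp_red','wrist');print([(d['bbox'],d['confidence']) for d in m])
"
```

```text
{'camera_stand': ([263.0, 256.0], 0.65), 'camera_head': ([268.0, 287.0], 0.94), 'lens': ([273.0, 286.0], 0.81), 'focus': ([278.0, 308.0], 0.89)}
time_s: 27.52
position: [0.601, -0.1227, 0.2521]
eef_rot: [-180.0, 0.0, -143.1]
ft_force: [0.4, 0.9, 0.5]
gripper_width: 0.999
gripper_force: 0.0
time_s: 28.15
position: [0.6011, -0.1222, 0.252]
eef_rot: [-180.0, -0.0, -143.2]
ft_force: [0.7, 0.2, -0.4]
gripper_width: 0.999
gripper_force: 0.0
{'camera_stand': ([256.0, 283.0], 0.67), 'camera_head': ([252.0, 323.0], 0.65), 'lens': ([266.0, 330.0], 0.75)}
from [ 0.6011 -0.1222  0.252 ] [-180.      0.   -143.23] t 28.45 turn/60 [-0.     0.    -0.387] shift now [ 1.374 -0.818  0.02 ] after turn [ 1.585 -0.21   0.02 ]
[([150.3, 47.9, 64.6, 52.4], 0.92)]
```

```bash
cat > fitcam.py <<'E'
from h import *
from scipy.optimize import least_squares
D=pickle.load(open('obs.pkl','rb'))
ents=[(e['p'],n,v[0],v[1]) for e in D for n,v in e['marks'].items()]
p0=D[0]['p']
for n,a in dict(camera_stand=[(262.6,254.7),(263.8,254.7)],camera_head=[(263.4,290.9),(263.7,288.7)],lens=[(269.7,289.9),(269.7,287.6)],focus=[(277.1,309.2),(276.9,307)]).items():
    ents+=[(p0,n,x,.7) for x in a]
pt,ps=viewer.camera_params('top'),viewer.camera_params('scene')
for p,n,x in [(ps,'camera_stand',(303.7,262.5)),(ps,'camera_head',(301.9,247.6)),(ps,'lens',(298,231.9)),(pt,'camera_stand',(262.4,144.1)),(pt,'camera_head',(263.8,136.5)),(pt,'lens',(262.6,139.7)),(pt,'focus',(261,149.6))]: ents.append((p,n,x,.7))
def pts(v):
    R=Rt.from_euler('ZY',[v[2],60],degrees=True).as_matrix();h=np.r_[v[:2],.085];l=-R[:,0]
    return dict(camera_stand=np.r_[v[:2],0],camera_head=h,lens=h+.045*l,focus=h+.165*l),l
def res(v): 
    P,_=pts(v); return np.concatenate([(proj(P[n][None],p)[0]-x) for p,n,x,c in ents])
r=least_squares(res,[.757,-.011,-5],loss='soft_l1',x_scale=[.01,.01,5])
s=np.sqrt(np.diag(np.linalg.inv(r.jac.T@r.jac)))*1.5
print('marks',r.x,s,pts(r.x)[0]['focus'],pts(r.x)[1])
for (p,n,x,c),q in zip(ents,res(r.x).reshape(-1,2)): print(n,np.round(q,1),end=' ')
print()
vs=[(cv2.resize(e['mask'].astype(np.uint8),None,fx=S,fy=S,interpolation=0),e['p']) for e in D if e['mask'] is not None]
for w in vs: print('mask',min((fit(HEAD,(.757,-.011,a),.085,[w],True) for a in(-20,-5,10)),key=lambda t:t[1]))
b=min((fit(HEAD,(.757,-.011,a),.085,vs,True) for a in(-20,-5,10)),key=lambda t:t[1]);print('masks all',b,pts(b[0])[0]['focus'])
E
python3 fitcam.py
```

```text
marks [ 0.76081908 -0.01274744 -2.85688616] [7.76766267e-04 1.42411647e-03 1.12519248e+00] [ 0.67842162 -0.00863552  0.22789419] [-0.49937857  0.02492071  0.8660254 ]
camera_stand [ 1.9 -2.9] camera_head [-2.6 -1.3] lens [-4.9  4.2] focus [-0.4  0.4] camera_stand [-1.2 -0.7] camera_head [ 0.9 -2.2] lens [-1.4  2.3] camera_stand [ 2.  -2.1] camera_stand [ 0.8 -2.1] camera_head [ 2.4 -4.8] camera_head [ 2.1 -2.6] lens [-1.9  0.1] lens [-1.9  2.4] focus [ 0.5 -0.4] focus [0.7 1.8] camera_stand [-1.9  2.1] camera_head [ 0.8 -1.7] lens [ 1.1 -0.2] camera_stand [-0.  -3.5] camera_head [-0.9 -2.2] lens [ 0.2 -1.3] focus [1.4 1.2] 
mask (array([ 0.76029902, -0.01136241, -1.20761445]), np.float64(0.10296898638426627))
masks all (array([ 0.76029902, -0.01136241, -1.20761445]), np.float64(0.10296898638426627)) [ 0.67781735 -0.0096237   0.22789419]
```

```bash

python3 -m inch '[{"gripper":1,"linear":[0.2,-0.2,0],"turn":[0,0,0]},{"gripper":1,"linear":[0.5,-0.4,0],"turn":[0,0,0]},{"gripper":1,"linear":[0.71,-0.61,0],"turn":[0,0,0]},{"gripper":1,"linear":[0.71,-0.61,0],"turn":[0,0,0]},{"gripper":1,"linear":[0.71,-0.61,0],"turn":[0,0,0]}]'
python3 -m inch '[{"gripper":1,"linear":[0.3,-0.3,0],"turn":[0,0,0]},{"gripper":1,"linear":[0.71,-0.61,0],"turn":[0,0,0]},{"gripper":1,"linear":[0.71,-0.61,0],"turn":[0,0,0]},{"gripper":1,"linear":[0.71,-0.61,0],"turn":[0,0,0]},{"gripper":1,"linear":[0.71,-0.61,0],"turn":[0,0,0]}]'
cat > st.py <<'E'
from h import *
p=viewer.camera_params('wrist');im=viewer.camera('wrist')
d=viewer.masks_of('stamp_red','wrist')[0];m=cv2.resize(d['region'].astype(np.uint8),None,fx=S,fy=S,interpolation=0);print(d['confidence'],d['bbox'])
r=sorted((fit(STAMP,(.561,-.305,a),.005,[(m,p)]) for a in(0,20,40,60)),key=lambda t:t[1])
for q in r[:3]: print(np.round(q[0],4),round(q[1],3))
# red handle only, by colour
f=im.astype(int);red=((f[...,2]>1.8*f[...,1])&(f[...,2]>50)&(f[...,2]>1.8*f[...,0])).astype(np.uint8)
red&=cv2.dilate(d['region'].astype(np.uint8),np.ones((9,9),np.uint8))
M=cv2.resize(red,None,fx=S,fy=S,interpolation=0);print('red px',red.sum())
r=sorted((fit(STAMP[1:],(.561,-.305,a),.005,[(M,p)]) for a in(0,20,40,60)),key=lambda t:t[1])
for q in r[:3]: print('handle',np.round(q[0],4),round(q[1],3))
cv2.imwrite('pics/st.png',im)
E
python3 st.py
```

```text
time_s: 29.12
position: [0.5808, -0.2131, 0.2519]
eef_rot: [180.0, 0.0, -143.2]
ft_force: [0.3, -0.5, 0.2]
gripper_width: 0.999
gripper_force: 0.0
time_s: 29.75
position: [0.561, -0.3032, 0.2522]
eef_rot: [180.0, 0.0, -143.1]
ft_force: [-0.3, 0.2, -0.7]
gripper_width: 1.001
gripper_force: 0.0
0.56 [258.4, 167.7, 40.7, 43.0]
[  0.5638  -0.3038 -13.2546] 0.078
[ 0.5636 -0.304  72.7344] 0.078
[ 0.5638 -0.3039 -5.4746] 0.079
red px 416
handle [ 0.5658 -0.3021 55.8231] 0.716
handle [ 0.5662 -0.3015 56.9598] 0.716
handle [ 0.5657 -0.3027 10.107 ] 0.729
```

```bash
cat > st2.py <<'E'
from h import *
p=viewer.camera_params('wrist')
im=np.mean([viewer.camera('wrist').astype(float) for i in range(3)],0)
d=viewer.masks_of('stamp_red','wrist')[0]
f=im;red=((f[...,2]>1.8*f[...,1])&(f[...,2]>1.8*f[...,0])).astype(np.uint8)&cv2.dilate(d['region'].astype(np.uint8),np.ones((9,9),np.uint8))
v=f[...,2][red>0];t,_=cv2.threshold(v.astype(np.uint8).reshape(-1,1),0,1,cv2.THRESH_OTSU);print('otsu',t,np.percentile(v,[5,25,50,75,95]),red.sum())
for th in (0,t):
    M=cv2.resize(red*(f[...,2]>th).astype(np.uint8),None,fx=S,fy=S,interpolation=0)
    for nm,parts in (('top',[box((-.012,-.012,.0755),(.012,.012,.076))]),('handle',STAMP[1:])):
        r=sorted((fit(parts,(.563,-.304,a),.005,[(M,p)]) for a in(0,20,40,60)),key=lambda q:q[1])[0]
        print(th,nm,np.round(r[0],4),round(r[1],3))
c=np.array(d['bbox'][:2],int)
cv2.imwrite('pics/st2.png',cv2.resize(im[c[1]-45:c[1]+45,c[0]-60:c[0]+60].astype(np.uint8),None,fx=6,fy=6,interpolation=cv2.INTER_CUBIC))
E
python3 st2.py
```

```text
otsu 93.0 [ 67.93333333 100.         112.         114.         119.33333333] 419
0 top [ 0.5631 -0.3041 75.7372] 0.099
0 handle [ 0.5661 -0.3016 55.5041] 0.697
93.0 top [  0.5646  -0.3037 -13.2999] 0.308
93.0 handle [ 0.5649 -0.3023 44.3299] 0.97
```

View pics/st2.png

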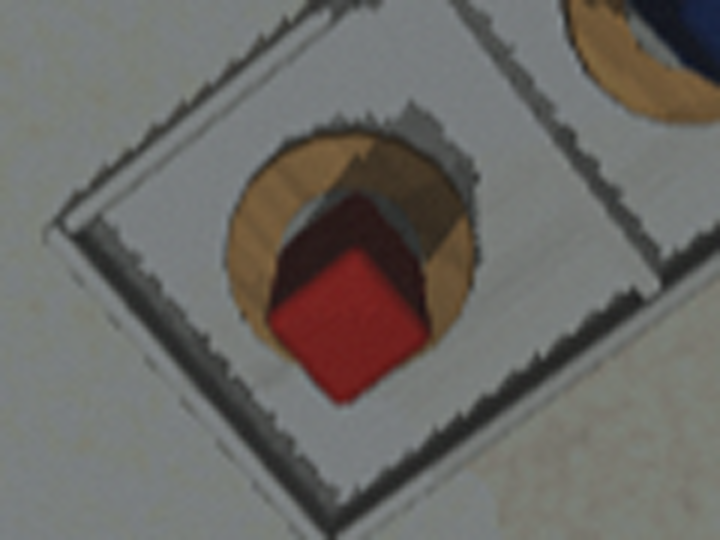

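The crop shows the handle top as a clean square, aligned with the tray. Yaw is 75.7° (≡ −14.3°) at (0.5633, −0.304). I'll turn to yaw 165.7 so the fingers close across the tray.

```bash

python3 -m inch '[{"gripper":0.8,"linear":[0,0,0],"turn":[0,0,0.17]},{"gripper":0.7,"linear":[0,0,0.2],"turn":[0,0,0.34]},{"gripper":0.65,"linear":[0,0,0.5],"turn":[0,0,0.51]},{"gripper":0.65,"linear":[0,0,0.7],"turn":[0,0,0.68]},{"gripper":0.65,"linear":[0,0,0.8],"turn":[0,0,0.853]}]' 70
python3 -m inch '[{"gripper":0.65,"linear":[0,0,0],"turn":[0,0,0]},{"gripper":0.65,"linear":[0,0,0],"turn":[0,0,0]},{"gripper":0.65,"linear":[0,0,0],"turn":[0,0,0]},{"gripper":0.65,"linear":[0,0,0],"turn":[0,0,0]},{"gripper":0.65,"linear":[0,0,0],"turn":[0,0,0]}]'
python3 - <<'E'
from h import *
o=manip.get_obs()
p=viewer.camera_params('wrist');im=viewer.camera('wrist').astype(float)
d=viewer.masks_of('stamp_red','wrist')[0];print(d['bbox'],d['confidence'])
f=im;red=((f[...,2]>1.8*f[...,1])&(f[...,2]>1.8*f[...,0])).astype(np.uint8)&cv2.dilate(d['region'].astype(np.uint8),np.ones((9,9),np.uint8))
M=cv2.resize(red,None,fx=S,fy=S,interpolation=0)
print(fit([box((-.012,-.012,.0755),(.012,.012,.076))],(.563,-.304,75),.005,[(M,p)]))
print(fit(STAMP,(.563,-.304,75),.005,[(cv2.resize(d['region'].astype(np.uint8),None,fx=S,fy=S,interpolation=0),p)]))
go([.5634,-.304,.035],[180,0,165.7]);print(o['joint_pos'])
E
```

```text
time_s: 30.68
position: [0.5599, -0.3044, 0.1704]
eef_rot: [179.9, -0.1, 165.3]
ft_force: [-0.1, 0.0, 0.4]
gripper_width: 0.649
gripper_force: 0.0
time_s: 31.3
position: [0.5605, -0.305, 0.1723]
eef_rot: [-180.0, 0.0, 165.6]
ft_force: [-0.8, -0.4, 1.3]
gripper_width: 0.65
gripper_force: 0.0
[261.6, 185.7, 55.4, 56.8] 0.96
(array([ 0.56192644, -0.30365272, 76.43127651]), np.float64(0.20062419974391804))
(array([ 0.56385059, -0.3038949 , 74.2416718 ]), np.float64(0.04826254826254826))
from [ 0.5604 -0.305   0.1722] [-1.7999e+02  1.0000e-02  1.6561e+02] t 31.4 turn/60 [-0.     0.    -0.001] shift now [-0.026  0.017  1.372] after turn [-0.026  0.017  1.372]
[-3.85544581e+01  2.61262638e+01  7.98364106e+01 -8.09949444e-05
  7.40129424e+01 -1.14172766e+02]
```

```bash

python3 -m inch '[{"gripper":0.65,"linear":[-0.025,0.015,0],"turn":[0,0,0]},{"gripper":0.65,"linear":[-0.025,0.015,0.3],"turn":[0,0,0]},{"gripper":0.65,"linear":[-0.025,0.015,0.6],"turn":[0,0,0]},{"gripper":0.65,"linear":[-0.025,0.015,0.9],"turn":[0,0,0]},{"gripper":0.65,"linear":[-0.025,0.015,0.9],"turn":[0,0,0]}]'
python3 -m inch '[{"gripper":0.65,"linear":[0,0,0.25],"turn":[0,0,0]},{"gripper":0.65,"linear":[0,0,0.47],"turn":[0,0,0]},{"gripper":0.65,"linear":[0,0,0.47],"turn":[0,0,0]},{"gripper":0.4,"linear":[0,0,0.47],"turn":[0,0,0]},{"gripper":0.3,"linear":[0,0,0.47],"turn":[0,0,0]}]'
python3 -m inch '[{"gripper":0.1,"linear":[0,0,0],"turn":[0,0,0]},{"gripper":0,"linear":[0,0,0],"turn":[0,0,0]},{"gripper":0,"linear":[0,0,0],"turn":[0,0,0]},{"gripper":0,"linear":[0,0,0],"turn":[0,0,0]},{"gripper":0,"linear":[0,0,0],"turn":[0,0,0]}]' 70
```

```text
time_s: 32.02
position: [0.5617, -0.3028, 0.0794]
eef_rot: [179.9, -0.3, 165.6]
ft_force: [-0.1, -0.0, 0.3]
gripper_width: 0.649
gripper_force: 0.0
time_s: 32.65
position: [0.5641, -0.3048, 0.0367]
eef_rot: [-179.9, 0.1, 165.6]
ft_force: [-0.2, 0.0, -0.4]
gripper_width: 0.3
gripper_force: 0.0
time_s: 33.28
position: [0.5641, -0.3049, 0.0368]
eef_rot: [-179.9, 0.2, 165.6]
ft_force: [-0.2, 0.2, 6.3]
gripper_width: 0.275
gripper_force: 69.5
```

Gripped the handle (23 mm, 70 N). Lifting.

```bash

python3 -m inch '[{"gripper":0,"linear":[0,0,-0.1],"turn":[0,0,0]},{"gripper":0,"linear":[0,0,-0.3],"turn":[0,0,0]},{"gripper":0,"linear":[0,0,-0.6],"turn":[0,0,0]},{"gripper":0,"linear":[0,0,-1],"turn":[0,0,0]},{"gripper":0,"linear":[0,0,-1],"turn":[0,0,0]}]'
python3 -m inch '[{"gripper":0,"linear":[0,0,-0.4],"turn":[0,0,0]},{"gripper":0,"linear":[0,0,-0.8],"turn":[0,0,0]},{"gripper":0,"linear":[0,0,-1],"turn":[0,0,0]},{"gripper":0,"linear":[0,0,-1],"turn":[0,0,0]},{"gripper":0,"linear":[0,0,-1],"turn":[0,0,0]}]'
cat > fin.py <<'E'
from h import *
yaw=-2.3
l=np.array([-.5*np.cos(np.radians(yaw)),-.5*np.sin(np.radians(yaw)),.75**.5])
focus=np.array([.678,-.0092,.228]);tcp=focus+.032*l
o=manip.get_obs();R0=Rt.from_euler('xyz',o['eef_rot'],degrees=True)
z0=R0.as_matrix()[:,2];ax=np.cross(z0,-l);an=np.arcsin(np.linalg.norm(ax));R1=Rt.from_rotvec(ax/np.linalg.norm(ax)*an)*R0 if an>1e-4 else R0
print('target tcp',tcp,'angle off',np.degrees(an),'face off mm',1000*(o['position']+.032*z0-focus),o['gripper_force'],o['gripper_width'])
go(tcp,R1)
E
python3 fin.py
```

```text
time_s: 33.9
position: [0.5651, -0.3055, 0.1391]
eef_rot: [-179.8, 0.4, 165.6]
ft_force: [0.9, 0.6, -1.7]
gripper_width: 0.275
gripper_force: 68.7
time_s: 34.52
position: [0.5624, -0.3035, 0.2328]
eef_rot: [179.9, -0.2, 165.6]
ft_force: [-0.5, 0.6, -1.9]
gripper_width: 0.271
gripper_force: 68.8
target tcp [ 0.66201289 -0.00855789  0.25571281] angle off 30.16441985999072 face off mm [-115.72393185 -294.19959177  -27.21137644] 68.79031419754028 0.27085298750655906
from [ 0.5624 -0.3035  0.2328] [179.92  -0.19 165.59] t 34.525 turn/60 [-0.104 -0.492 -0.   ] shift now [-0.231  3.105 -0.226] after turn [-0.227  3.104  0.24 ]
```

```bash

python3 -m inch '[{"gripper":0,"linear":[0,0.3,-0.1],"turn":[0,0,0]},{"gripper":0,"linear":[-0.05,0.7,-0.2],"turn":[0,0,0]},{"gripper":0,"linear":[-0.08,1,-0.3],"turn":[0,0,0]},{"gripper":0,"linear":[-0.08,1,-0.3],"turn":[0,0,0]},{"gripper":0,"linear":[-0.08,1,-0.3],"turn":[0,0,0]}]'
python3 -m inch '[{"gripper":0,"linear":[0,0.4,0],"turn":[0,0,0]},{"gripper":0,"linear":[-0.05,0.8,0],"turn":[0,0,0]},{"gripper":0,"linear":[-0.08,1,0],"turn":[0,0,0]},{"gripper":0,"linear":[-0.08,1,0],"turn":[0,0,0]},{"gripper":0,"linear":[-0.08,1,0],"turn":[0,0,0]}]'
python3 -m inch '[{"gripper":0,"linear":[0,0.3,0],"turn":[-0.02,-0.1,0]},{"gripper":0,"linear":[-0.05,0.7,0],"turn":[-0.04,-0.2,0]},{"gripper":0,"linear":[-0.05,0.9,0],"turn":[-0.06,-0.3,0]},{"gripper":0,"linear":[-0.05,1,0],"turn":[-0.08,-0.4,0]},{"gripper":0,"linear":[-0.05,1,0],"turn":[-0.104,-0.492,0]}]'
python3 fin.py; python3 -c "
from h import *
viewer.camera('wrist')
print([(d['bbox'],d['confidence']) for d in viewer.masks_of('stamp_red','wrist')])"
```

```text
time_s: 35.15
position: [0.5952, -0.2093, 0.2632]
eef_rot: [180.0, -0.2, 165.6]
ft_force: [-0.6, -0.5, -2.1]
gripper_width: 0.269
gripper_force: 69.1
time_s: 35.78
position: [0.6281, -0.1158, 0.2646]
eef_rot: [-179.9, -0.0, 165.5]
ft_force: [-0.3, 0.1, -1.2]
gripper_width: 0.272
gripper_force: 69.2
time_s: 36.4
position: [0.6577, -0.0194, 0.2653]
eef_rot: [173.2, 29.6, 163.8]
ft_force: [0.0, 0.8, -2.0]
gripper_width: 0.274
gripper_force: 69.3
target tcp [ 0.66201289 -0.00855789  0.25571281] angle off 0.37694108899077916 face off mm [ -4.18473625 -10.95873289   9.63626178] 69.26188588142395 0.27358660798294593
from [ 0.6577 -0.0194  0.2653] [173.16  29.64 163.77] t 36.4 turn/60 [-0.001  0.006  0.   ] shift now [0.037 0.105 0.102] after turn [0.037 0.105 0.102]
[([261.8, 256.8, 91.9, 134.1], 0.86)]
```

```bash

python3 -m inch '[{"gripper":0,"linear":[0.02,0.05,0.05],"turn":[0,0,0]},{"gripper":0,"linear":[0.037,0.105,0.102],"turn":[0,0.005,0]},{"gripper":0,"linear":[0.037,0.105,0.102],"turn":[0,0.005,0]},{"gripper":0,"linear":[0.037,0.105,0.102],"turn":[0,0.005,0]},{"gripper":0,"linear":[0.037,0.105,0.102],"turn":[0,0.005,0]}]'
python3 -m inch '[{"gripper":0,"linear":[0,0,0],"turn":[0,0,0]},{"gripper":0,"linear":[0,0,0],"turn":[0,0,0]},{"gripper":0,"linear":[0,0,0],"turn":[0,0,0]},{"gripper":0,"linear":[0,0,0],"turn":[0,0,0]},{"gripper":0,"linear":[0,0,0],"turn":[0,0,0]}]'
python3 fin.py; python3 - <<'E'
from h import *
o=manip.get_obs();R0=Rt.from_euler('xyz',o['eef_rot'],degrees=True).as_matrix();P=o['position']
vs=[]
for c in('wrist','scene','top'):
    p=viewer.camera_params(c);im=viewer.camera(c)
    if c!='wrist': 
        for n in('focus','lens','camera_head','stamp_red'):
            d=viewer.mark_of(n,c);print(c,n,[(np.round(x['pixel'],1),round(x['confidence'],2)) for x in d[:1]])
    else: d=viewer.masks_of('stamp_red',c);m=cv2.resize(d[0]['region'].astype(np.uint8),None,fx=S,fy=S,interpolation=0)
    if c=='wrist': cv2.imwrite('pics/fw.png',im);pw=p
    else: print(c,'expected face',proj((P+.032*R0[:,2])[None],p),'focus',proj(np.array([[.678,-.0092,.228]]),p))
def pose(v): # tilt about tool y (deg), face depth, x shift
    A=Rt.from_euler('xy',[180,v[0]],degrees=True).as_matrix(); R=R0@A
    return R,P+R0@np.array([v[2],0,v[1]])
# count only disc region: compare where finger occlusion doesn't matter (disc only)
row=np.zeros_like(m)
def cost(v):
    r=sil(STAMP[:1],*pose(v),pw); return np.count_nonzero(r&(1-m))/2+np.count_nonzero((m&(1-r))[: ,:])
best=min((minimize(cost,[a,.032,0],method='Nelder-Mead',options=dict(initial_simplex=np.array([[a,.032,0],[a+4,.032,0],[a,.036,0],[a,.032,.004]]))) for a in(-4,0,4)),key=lambda b:b.fun)
print('in hand tilt,depth,x',best.x,best.fun/16,cost([0,.032,0])/16)
E
```

```text
time_s: 37.12
position: [0.6627, -0.0079, 0.2555]
eef_rot: [173.2, 29.2, 163.8]
ft_force: [0.4, -0.1, -1.7]
gripper_width: 0.276
gripper_force: 69.3
time_s: 37.75
position: [0.6625, -0.0079, 0.2555]
eef_rot: [173.2, 29.2, 163.8]
ft_force: [-0.5, -0.4, -1.7]
gripper_width: 0.274
gripper_force: 69.3
target tcp [ 0.66201289 -0.00855789  0.25571281] angle off 0.12001568917650401 face off mm [ 0.47650414  0.62273349 -0.25290586] 69.32147741317749 0.2736328675432078
from [ 0.6625 -0.0079  0.2555] [173.16  29.16 163.82] t 37.75 turn/60 [-0.001 -0.002  0.   ] shift now [ 0.002 -0.007 -0.004] after turn [ 0.002 -0.007 -0.004]Traceback (most recent call last):
  File "<stdin>", line 9, in <module>
IndexError: list index out of range
```

```bash
python3 - <<'E'
from h import *
o=manip.get_obs();R0=Rt.from_euler('xyz',o['eef_rot'],degrees=True).as_matrix();P=o['position']
for k in range(4):
    pw=viewer.camera_params('wrist');im=viewer.camera('wrist');d=viewer.masks_of('stamp_red','wrist')
    if d: break
cv2.imwrite('pics/fw.png',im)
reg=d[0]['region'];print(d[0]['bbox'],d[0]['confidence'])
R=R0@Rt.from_euler('x',180,degrees=True).as_matrix()
q=proj(STAMP[0]@R.T+P+.032*R0[:,2],pw)
print('predicted disc bbox',q.min(0),q.max(0))
ys,xs=np.nonzero(reg);print('mask extents',xs.min(),xs.max(),ys.min(),ys.max())
m=viewer.camera('scene');ps=viewer.camera_params('scene')
d=viewer.masks_of('stamp_red','scene')
S_=sil(STAMP,R,P+.032*R0[:,2],ps);yy,xx=np.nonzero(S_);print('scene pred bbox',xx.min()/4,xx.max()/4,yy.min()/4,yy.max()/4)
for x in d[:2]:
    ys,xs=np.nonzero(x['region']);print('scene mask',xs.min(),xs.max(),ys.min(),ys.max(),x['confidence'])
E
```

```text
[261.2, 256.2, 88.9, 134.6] 0.74
predicted disc bbox [212.72305274 187.65812637] [303.61547637 276.15167   ]
mask extents 215 303 188 323
scene pred bbox 278.0 299.25 166.25 196.75
scene mask 279 296 168 197 0.61
```

The stamp is straight in hand: disc predicted at columns 213–304 and top row 188, seen at 215–303 and 188. The face is under 1 mm from my estimate of the focus. Handing in.

```bash
python3 -c "
from rig import manip
print(manip.close_job())"
```

```text
the job is handed in; nothing more can be done
None
```

Job handed in at about 38 s: the cork and pale boards are stacked squarely on the dark board and released, and the red stamp is held steady with its face within 1 mm and 0.2° of my estimate of the focus and line of sight; the camera's turn is known only to about 1.5°, and no pass or fail result was shown.

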